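Scoop up the stray fittings and tip the tray into the feed hopper

ROBOT

A 6-joint arm with a two-finger parallel gripper is mounted at the origin on the work surface. World frame = base frame: x ahead of the robot, y to its left, z up, the work surface at z = 0. Lengths are in m, angles in rad, forces in N, time in s.
With the tool pointing down it reaches from about 0.35 to 0.975 m from the base axis. Payload 7.1 kg.
Tool frame: the origin (TCP) lies at the very end of the fingers, on their centre line; the grasp point (between the pads) lies 19 mm behind it; z points along the fingers, y is the line along which they close (so a half turn about z gives the same grasp; the last joint's range is limited). The gripper opens to 88 mm and grips with 3 to 60 N. Pads are 20 mm wide; open, the fingers measure 115 mm over their backs; the gripper's body (75 mm by 178 mm) begins 61 mm behind the grasp point.
Start: joints at [1.309, 0.423, 1.63, -0, 1.089, -0.019], TCP at [0.15, 0.607, 0.223] pointing down, gripper open.
Joint ranges: [-3, 3], [-0.9, 2.11], [0.09, 2.58], [-1.31, 4.45], [0.11, 2.69], [-2.54, 2.54]. Speed limits (rad/s): [2.39, 2.39, 3.01, 3.14, 3.14, 3.14].

INTERFACE

Orientations are given as a unit quaternion [x, y, z, w].
In Python, from station import get_obs, grab_frame, job_done, find_in, cut_out gives the robot as it stands. The module is installed in compiled form; this text tells all that it offers.
- The arm moves only by the shell command python3 -m crank 'ROWS' [FORCE]. ROWS is JSON, a list of rows, each a list of 5 numbers: the opening, from 0 (shut) to 1 (fully open), then the shift along the world's x, y, z in mm, then the turn about the world's z in rad. A call has 1 to 20 rows; each row shifts and turns the commanded pose from where the row before left it; what a row does not reach is not made up. A row lasts 1/10 s, in which the tool goes at most 50 mm and 8.59 degrees, less where a joint would pass 70% of its speed; a pose out of reach is approached as far as the arm can. A call with a gripper value outside its range is refused whole. The fingers move at their own pace and stop on an object; FORCE is the grip in N (left out, the last holds). Time passes only in rows, so rows that do not move let the fingers close. It gives the time, the measured TCP pose, the force, the opening and the grip force at its end, in the units of the state.
- get_obs(): the state, without advancing time (a new reading comes with each control period).
- grab_frame(name): name is "scene" or "side" or "wrist"; returns a dict with "frame" (420x560x3 uint8, blue, green, red), "vertical_fov" (degrees; the focal length in pixels is half the picture's height over the tangent of half this angle, whatever the lens; pixels are square), "cx", "cy" (the principal point, pixels), "position" and "orientation" of the camera in the world. Camera axes: x right, y down, z forward; pixel columns grow to the right and rows downward; lengths in m; the calibration is good to about 2 mm. The wrist camera is an equidistant fisheye: a pixel r from the principal point sees the ray r / f radians off the axis. A picture is of the moment at which its call begins. There is no depth.
- job_done(): hands the job in; it is judged then, once.
Trained networks look in a picture, given as the dict that the camera call returned (one of the last four; its "shot" number tells which), for a name from the list of things; names that differ only in an ending like _2 or _b are one class to them, and where a whole thing is asked for, a point or a joint stands for the part that bears it (a point fixed in the world has none). Each returns a list of dicts, best first, with "confidence" (0 to 1); they miss things now and then, are a little off and sometimes report something else, mostly with a low value. They report only what shows in the picture. A call takes as long as a camera call. They do not tell look-alikes from the thing itself.
- find_in(picture, target): "point" ([row, column] in pixels, amid what is visible of it).
- cut_out(picture, target): "region" (420x560 bool, what is visible of it) and "point" ([row, column] in pixels, amid what is visible of it).
The state is a dict: "clock": time; "joints": joint angles; "qd": joint speeds; "effort": joint torques, N m; "ee_pos": TCP position; "tool_rot": TCP orientation; "ft_force": force on the tool from outside, world axes, zero at the start; "moment": the same for the moment, N m; "grip_width": finger opening in m; "grip_force": force on a finger pad.
Only numpy, scipy, OpenCV 4.12 (cv2) and the standard library are available. Lean on these libraries where they do the work, as an engineer would, in place of code of your own. Each camera call takes 0.05 s, during which the arm holds its last target. There are 200 camera calls.

TASK

First put the loose nut and the loose brass bush that lie on the bench into the scoop tray with the others. Then take the tray by its leaning blue handle, hold its lip low over the blue hopper, tip all six fittings in, and set the empty tray back level on its wooden stand, gently: neither dropped nor pressed down; let go. Leave the hatchet, the jar and the dressing stone where they are.

Things in the scene. Friction and masses are not known exactly. Their poses are not given: they have to be found in the camera images.
- tray: aluminium scoop tray, 250 g give or take 30 %, on the wooden stand, four fittings in it. Origin: underside of its floor; z up; +x is the pouring direction, within 30 deg of world +y at the start. Floor 4 mm thick, level from x = -65 to 50 mm, then ramps up 24 deg to the lip at x = 90. Walls 30 mm high at y = +-55 mm (4 mm thick) and at the back, x = -65. No wall at the front
- tray_grip (a point): point to pinch on the tray's blue plate handle; tray frame x -98, y 0, z 63 mm; axes as the tray's. Plate 12 mm thick, 45 wide along y, starts at x -67, z 24 and runs 76 mm up and back, leaning 38 deg from upright (direction x -0.616, z 0.788); this point is 50 mm along it. Pinch across the 12 mm, tool leaning along the plate; tipping 80 deg then leans it 42 deg the other way
- tray_lip (a point): middle of the tray's pouring lip, tray frame x +90, y 0, z 20 mm
- stand: fixed wooden block with black rubber top, 115 x 118 mm, 30 mm high, rigid (touch down slowly), on which the tray stands with its origin over the stand's; origin: centre of its underside; its +x is the tray's pouring direction to within 0.1 rad at the start
- hopper: fixed blue square feed hopper, open on top, steel slopes inside, 220 x 220 mm, 120 mm high (dark rim and plinth reach 118 mm from the centre); rubber floor 120 mm square at 20 mm, mouth 210 mm square. Origin: centre of its underside, axes along its sides. To the left or right of the robot, the tray's stand on the other side
- hopper_mouth (a point): centre of the hopper's mouth, 120 mm above the bench, axes as the hopper's
- nut_loose: dark steel hexagon nut, 29 mm across flats, 34 across corners, 18 mm high (solid, bore only painted), 50 g, lying flat; origin: centre of its underside, z its axis. Loose on the bench
- bush_loose: brass bush, plain cylinder 28 mm in diameter, 22 mm high (solid, bore only painted), 50 g, standing on end; origin: centre of its underside, z its axis. Loose on the bench
- nut_a: dark steel hexagon nut, 29 mm across flats, 34 across corners, 18 mm high (solid, bore only painted), 50 g, lying flat; origin: centre of its underside, z its axis. In the tray at the start
- nut_b: dark steel hexagon nut, 29 mm across flats, 34 across corners, 18 mm high (solid, bore only painted), 50 g, lying flat; origin: centre of its underside, z its axis. In the tray at the start
- bush_a: brass bush, plain cylinder 28 mm in diameter, 22 mm high (solid, bore only painted), 50 g, standing on end; origin: centre of its underside, z its axis. In the tray at the start
- bush_b: brass bush, plain cylinder 28 mm in diameter, 22 mm high (solid, bore only painted), 50 g, standing on end; origin: centre of its underside, z its axis. In the tray at the start
- hatchet: bystander: hatchet lying flat, 310 mm long, wooden handle 31 mm thick along its x, steel head at +x reaching to its +y; origin under the handle; 700 g
- polish_jar: bystander: amber jar, 68 mm diameter, 80 mm high; origin: centre of its underside
- dressing_stone: bystander: brick-red dressing stone 110 x 28 x 28 mm lying on the bench; origin: centre of its underside
- tray_free (a point): free patch of the tray's floor near the lip for the two loose fittings: tray frame x 32, y 0, z 4 mm (floor surface); clear for 14 mm either way along x and the full inner width 106 mm along y. The four fittings in the tray stand behind it at about x -43 and -4, y +-26 mm, tops 26 mm above the tray's underside
Things that resemble listed ones, but are neither listed nor needed, are in the scene too. Several things have the shape of the tray; the one meant has the colours described above.

How it is judged:
On the way, in this order (a step that is already met when the one before it is completed fails the run):
1. the loose nut and the loose bush both lie in the level tray, let go (x of nut_loose in the frame of tray between -0.07 and 0.09 m and y of nut_loose in the frame of tray between -0.056 and 0.056 m and z of nut_loose in the frame of tray between -0.002 and 0.05 m and contact force between the fingers and nut_loose below 0.3 N and x of bush_loose in the frame of tray between -0.07 and 0.09 m and y of bush_loose in the frame of tray between -0.056 and 0.056 m and z of bush_loose in the frame of tray between -0.002 and 0.05 m and contact force between the fingers and bush_loose below 0.3 N and angle between tray's own z axis and vertical below 0.15 rad), for 0.2 s.
2. the tray is tipped by more than 0.8 rad with its lip over the hopper's mouth, less than 100 mm above the rim (x of tray_lip in the frame of hopper_mouth between -0.11 and 0.11 m and y of tray_lip in the frame of hopper_mouth between -0.11 and 0.11 m and z of tray_lip in the frame of hopper_mouth between -0.12 and 0.1 m and angle between tray's own z axis and vertical above 0.8 rad), for 0.1 s.
At the end, for the whole second after the job is handed in: All six fittings lie at rest inside the hopper, below its rim; the tray stands on its stand, origin within 30 mm of the stand's, level to 0.1 rad, at rest and let go; the emptied tray met its stand with no more than 60 N; the hatchet, jar and stone have not been moved more than 40 mm (x of nut_loose in the frame of hopper between -0.108 and 0.108 m and y of nut_loose in the frame of hopper between -0.108 and 0.108 m and z of nut_loose in the frame of hopper between 0 and 0.12 m and linear speed of each of nut_loose, bush_loose, nut_a, nut_b, bush_a, bush_b below 0.05 m/s and x of bush_loose in the frame of hopper between -0.108 and 0.108 m and y of bush_loose in the frame of hopper between -0.108 and 0.108 m and z of bush_loose in the frame of hopper between 0 and 0.12 m and x of nut_a in the frame of hopper between -0.108 and 0.108 m and y of nut_a in the frame of hopper between -0.108 and 0.108 m and z of nut_a in the frame of hopper between 0 and 0.12 m and x of nut_b in the frame of hopper between -0.108 and 0.108 m and y of nut_b in the frame of hopper between -0.108 and 0.108 m and z of nut_b in the frame of hopper between 0 and 0.12 m and x of bush_a in the frame of hopper between -0.108 and 0.108 m and y of bush_a in the frame of hopper between -0.108 and 0.108 m and z of bush_a in the frame of hopper between 0 and 0.12 m and x of bush_b in the frame of hopper between -0.108 and 0.108 m and y of bush_b in the frame of hopper between -0.108 and 0.108 m and z of bush_b in the frame of hopper between 0 and 0.12 m and horizontal distance between tray and stand below 0.03 m and z of tray in the frame of stand between 0.025 and 0.036 m and angle between tray's own z axis and vertical below 0.1 rad and linear speed of tray below 0.03 m/s and contact force between the fingers and tray below 0.3 N); the robot touches nothing.
It fails at once if the hatchet is moved more than 40 mm (distance of hatchet from where it was at the start of the episode above 0.04 m).
It fails at once if the polish jar is moved more than 40 mm (distance of polish_jar from where it was at the start of the episode above 0.04 m).
It fails at once if the dressing stone is moved more than 40 mm (distance of dressing_stone from where it was at the start of the episode above 0.04 m).
It fails at once if the emptied tray is banged or pressed onto its stand with more than 60 N (horizontal distance between nut_loose and hopper below 0.12 m and contact force between tray and stand above 60 N).
It also fails if it takes over 72 s, if anything falls off the work surface, if the arm or the gripper's body presses on something with over 40 N, if the wrist force passes 120 N, or if a joint passes its speed limit or range.

## Working session

There is one attempt and no reset: what is moved stays moved. The work goes in short steps, Python scripts to look and compute and a shell command to move; the robot and the scene stay as the last step left them, time stands still between calls to the robot, and variables do not carry over. Pictures are saved under pics/ and viewed, at most 10 in all, crops included, and the job is handed in when it is done.

```bash
mkdir -p pics; ls; cat > h.py <<'E'
import numpy as np, cv2
from station import *
from scipy.spatial.transform import Rotation as R
def ray(p,rc):
    f=210/np.tan(np.radians(p["vertical_fov"])/2)
    d=np.array([rc[1]-p["cx"],rc[0]-p["cy"]])/f
    if p.get("name")=="wrist":
        r=np.linalg.norm(d); v=np.array([*(d/r*np.sin(r)),np.cos(r)]) if r>1e-9 else np.array([0,0,1.])
    else: v=np.array([*d,1.])
    v=R.from_quat(p["orientation"]).apply(v); return np.array(p["position"]),v/np.linalg.norm(v)
def onz(p,rc,z):
    o,v=ray(p,rc); return o+v*(z-o[2])/v[2]
def tri(*pr):
    A=np.zeros((3,3));b=np.zeros(3);L=[ray(p,rc) for p,rc in pr]
    for o,v in L:
        M=np.eye(3)-np.outer(v,v);A+=M;b+=M@o
    x=np.linalg.solve(A,b); return x,max(np.linalg.norm((np.eye(3)-np.outer(v,v))@(x-o)) for o,v in L)
def proj(p,X):
    f=210/np.tan(np.radians(p["vertical_fov"])/2)
    c=R.from_quat(p["orientation"]).inv().apply(np.array(X)-p["position"])
    if p.get("name")=="wrist":
        n=np.linalg.norm(c[:2]);a=np.arctan2(n,c[2]);d=c[:2]/max(n,1e-9)*a
    else: d=c[:2]/c[2]
    return np.array([d[1]*f+p["cy"],d[0]*f+p["cx"]])
def grab(n):
    p=grab_frame(n); p["name"]=n; return p
E
python3 - <<'E'
from h import *
names="tray tray_grip stand hopper nut_loose bush_loose hatchet polish_jar dressing_stone".split()
for n in ["scene","side","wrist"]:
    p=grab(n); cv2.imwrite(f"pics/{n}0.png",p["frame"])
    print(n,{k:v for k,v in p.items() if k!="frame"})
    for t in names:
        print(" ",t,[(np.round(d["point"]).astype(int).tolist(),round(d["confidence"],2),np.round(onz(p,d["point"],0.02)[:2],3).tolist()) for d in find_in(p,t)][:6])
a=np.hstack([cv2.imread("pics/scene0.png"),cv2.imread("pics/side0.png")])
print(get_obs())
E
python3 -m crank --help
```

```text
pics
scene {'vertical_fov': 43.66447483370913, 'cx': 281.90267626831104, 'cy': 217.62996868547114, 'position': array([1.38194766, 0.63090468, 1.11246902]), 'orientation': array([ 0.38611292,  0.83046067, -0.36801651, -0.16067275]), 'shot': 1, 'name': 'scene'}
  tray [([200, 240], 0.91, [0.513, -0.313]), ([145, 208], 0.89, [0.368, -0.614]), ([194, 159], 0.85, [0.663, -0.536]), ([163, 273], 0.68, [0.299, -0.363]), ([187, 241], 0.54, [0.467, -0.355])]
  tray_grip [([162, 272], 0.95, [0.3, -0.364]), ([192, 162], 0.85, [0.646, -0.538]), ([197, 240], 0.79, [0.504, -0.322]), ([146, 206], 0.72, [0.377, -0.619])]
  stand [([216, 233], 0.78, [0.582, -0.277])]
  hopper [([292, 409], 0.75, [0.501, 0.296])]
  nut_loose [([268, 304], 0.49, [0.611, 0.028])]
  bush_loose []
  hatchet [([338, 310], 0.85, [0.78, 0.182]), ([199, 242], 0.33, [0.508, -0.309])]
  polish_jar [([287, 242], 0.74, [0.772, -0.057])]
  dressing_stone [([256, 192], 0.73, [0.78, -0.247])]
side {'vertical_fov': 43.907403860981184, 'cx': 290.29994300073747, 'cy': 207.33644951260055, 'position': array([ 0.019773  , -1.51353852,  1.1
[... 1209 characters left out ...]
s': array([ 1.30901171e+00,  4.23111403e-01,  1.62988319e+00, -2.58544286e-06,
        1.08858990e+00, -1.90532483e-02]), 'qd': array([-0.00080727, -0.00017416, -0.00104787,  0.00022573,  0.00066183,
       -0.00050436]), 'effort': array([ 5.56485302e-04, -5.44575942e+01, -2.74041545e+01,  6.44344068e-02,
        1.67725043e-02, -4.16200301e-07]), 'ee_pos': array([0.15022876, 0.60667236, 0.22267455]), 'tool_rot': array([1.21067365e-01, 9.92644293e-01, 3.87618133e-06, 1.70459983e-06]), 'ft_force': array([-0.574043  , -0.07759862,  0.15028713]), 'moment': array([ 0.03950967, -0.01103924,  0.06701278]), 'grip_force': 0.0, 'grip_width': 0.0878466854717753}invalid input: not JSON, or not a number
```

View pics/scene0.png

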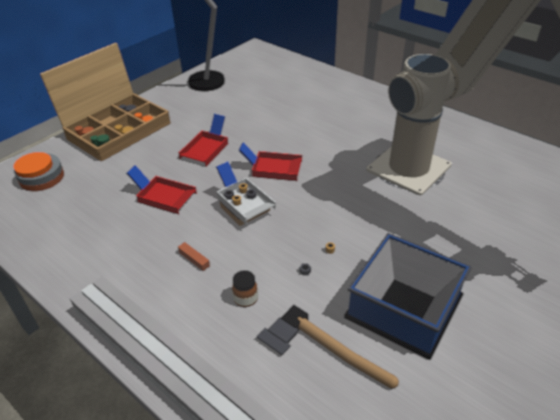

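View pics/side0.png

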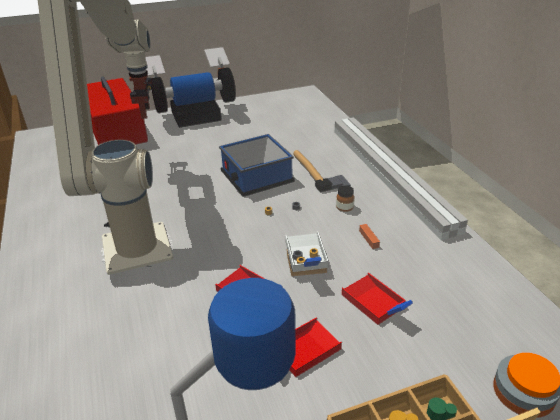

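Scene picture: the silver tray with fittings and blue handle is at about (200,245). Three red look-alikes are at (147,205), (165,277) and (193,166). Only the silver one is aluminium, on a wooden stand and holding fittings. The loose nut is at scene (268,304) / side (205,297) and the loose bush at scene (247,330) / side (210,268). The hopper is at scene (290,409).

```bash
python3 - <<'E'
import cv2,numpy as np
s=cv2.imread("pics/scene0.png");d=cv2.imread("pics/side0.png")
a=cv2.resize(s[150:290,190:350],(640,560),interpolation=cv2.INTER_CUBIC)
cv2.imwrite("pics/crop1.png",a)
E
python3 -m crank '[[1,30,-40,13,0.1],[1,30,-40,13,0.1],[1,30,-40,13,0.1],[1,30,-40,13,0],[1,30,-40,13,0],[1,30,-40,13,0],[1,30,-40,13,0],[1,30,-40,0,0],[1,20,-40,0,0],[1,20,-40,0,0],[1,20,-40,0,0],[1,20,-40,0,0],[1,20,-40,0,0],[1,20,-40,0,0],[1,10,0,0,0],[1,0,0,0,0],[1,0,0,0,0]]'
```

```text
clock: 3.2
ee_pos: [0.513, 0.0564, 0.3105]
tool_rot: [-0.029, 1.0, 0.0, -0.0]
ft_force: [-0.0, 0.3, 0.1]
grip_width: 0.0883
grip_force: 0.0
```

View pics/crop1.png

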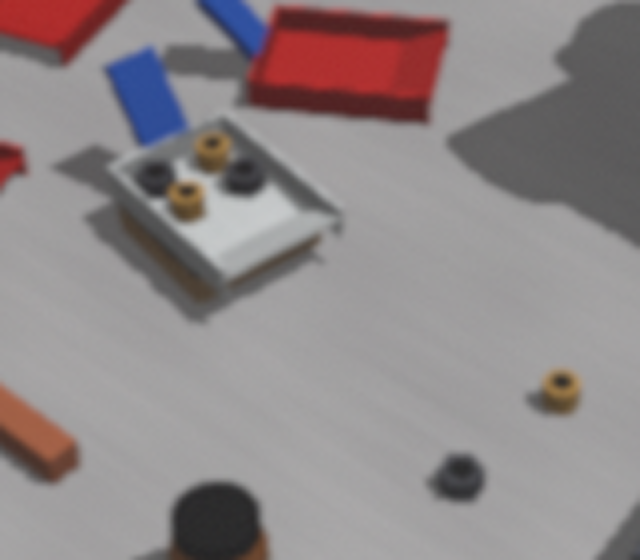

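The crop confirms the silver tray with two nuts and two bushes and a blue handle, and the loose bush (560,390) and nut (460,478) on the bench.

```bash
cat > look.py <<'E'
import sys,pickle
from h import *
p=grab("wrist"); tag=sys.argv[1]; cv2.imwrite(f"pics/{tag}.png",p["frame"]); pickle.dump(p,open(f"pics/{tag}.pkl","wb"))
for t,z in [("nut_loose",.009),("bush_loose",.011),("tray",.05),("tray_grip",.09),("stand",.03),("hopper",.12)]:
    print(" ",t,[(np.round(d["point"]).astype(int).tolist(),round(d["confidence"],2),np.round(onz(p,d["point"],z)[:2],3).tolist()) for d in find_in(p,t)][:6])
E
python3 look.py w1
python3 -m crank '[[1,0,-40,0,0],[1,0,-40,0,0],[1,0,-40,0,0],[1,0,-30,0,0],[1,0,0,0,0],[1,0,0,0,0]]'
python3 look.py w2
python3 -c "
import cv2,numpy as np
a=np.hstack([cv2.imread('pics/w1.png'),cv2.imread('pics/w2.png')]);cv2.imwrite('pics/w12.png',cv2.resize(a,(800,300)))"
```

```text
nut_loose [([235, 253], 0.83, [0.607, 0.021]), ([190, 448], 0.66, [0.517, 0.324])]
  bush_loose [([162, 260], 0.51, [0.496, 0.026]), ([156, 59], 0.28, [0.494, -0.318])]
  tray [([47, 47], 0.87, [0.313, -0.321]), ([239, 4], 0.76, [0.64, -0.451]), ([177, 66], 0.66, [0.521, -0.274])]
  tray_grip [([236, 3], 0.98, [0.617, -0.404]), ([173, 70], 0.91, [0.509, -0.234]), ([46, 47], 0.67, [0.325, -0.285])]
  stand [([140, 71], 0.67, [0.465, -0.274])]
  hopper [([191, 447], 0.73, [0.501, 0.258])]
clock: 4.15
ee_pos: [0.5133, -0.0943, 0.3107]
tool_rot: [-0.028, 1.0, 0.0, -0.0]
ft_force: [-0.2, 0.2, -0.2]
grip_width: 0.088
grip_force: 0.0
  nut_loose [([239, 353], 0.67, [0.606, 0.023])]
  bush_loose [([168, 368], 0.58, [0.495, 0.032])]
  tray [([101, 9], 0.94, [0.392, -0.557]), ([43, 112], 0.85, [0.324, -0.344]), ([174, 144], 0.65, [0.515, -0.284]), ([239, 36], 0.56, [0.631, -0.511])]
  tray_grip [([41, 108], 0.88, [0.333, -0.327]), ([174, 150], 0.74, [0.507, -0.258]), ([236, 35], 0.61, [0.608, -0.473]), ([99, 13], 0.59, [0.396, -0.503])]
  stand [([135, 150], 0.61, [0.461, -0.283]), ([347, 382], 0.28, [0.8, 0.1])]
  hopper [([202, 504], 0.64, [0.509, 0.203])]
```

View pics/w12.png

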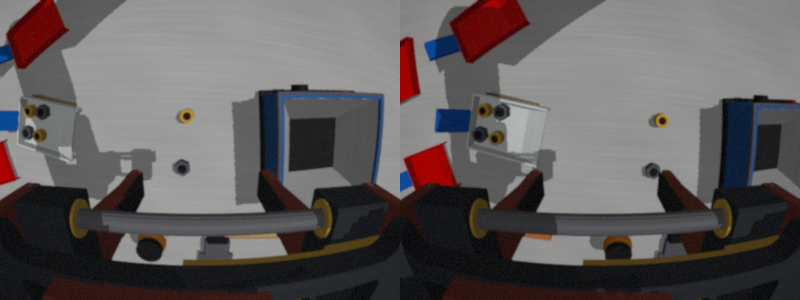

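Left view: nut at (181,168), bush (187,116), tray (45,125) and hopper (320,135). Right view: nut (652,171), bush (661,120), tray (505,130) with its handle pointing to −y. Next come better tray views and silhouette fits.

```bash
python3 -m crank '[[1,0,-45,10,0],[1,0,-45,10,0],[1,0,-30,10,0],[1,0,0,0,0],[1,0,0,0,0]]'
python3 look.py w3
python3 -m crank '[[1,-5,-45,0,0],[1,-5,-45,0,0],[1,0,-40,0,0],[1,0,-20,0,0],[1,0,0,0,0],[1,0,0,0,0]]'
python3 look.py w4
python3 - <<'E'
from h import *
import pickle
from scipy.optimize import minimize
def hull(p,P):
    return cv2.convexHull(np.array([proj(p,q)[::-1] for q in P]).astype(np.float32)*8).astype(np.int32)
def mask(p,parts):
    m=np.zeros((420,560),np.uint8)
    for P in parts:
        h=hull(p,P); cv2.fillConvexPoly(m,h,1,shift=3)
    return m>0
box=lambda xs,ys,zs:[(x,y,z) for x in xs for y in ys for z in zs]
a,b=np.array([-67,24]),np.array([-67-.616*76,24+.788*76]);n=np.array([.788,.616])*6
def tray(q):
    x,y,z,t=q; c,s=np.cos(t),np.sin(t)
    pl=[(e[0]*1.0,yy,e[1]) for e in (a-n,a+n,b-n,b+n) for yy in (-22.5,22.5)]
    parts=[box((-65,50),(-55,55),(0,30)),[*box((50,),(-55,55),(0,30)),*box((90,),(-55,55),(18,30))],pl]
    return [[(x+(c*u-s*v)/1000,y+(s*u+c*v)/1000,z+w/1000) for u,v,w in P] for P in parts]
def hop(q):
    x,y,z,t=q; c,s=np.cos(t),np.sin(t)
    return [[(x+(c*u-s*v)/1000,y+(s*u+c*v)/1000,w/1000) for u,v,w in box((-r,r),(-r,r),zz)] for r,zz in ((118,(0,12)),(110,(0,120)),(118,(112,120)))]
V=[]
obs={}
for t in ("w3","w4","w2","w1"): V.append(pickle.load(open(f"pics/{t}.pkl","rb")))
S=[grab("scene"),grab("side")]
T=[]
for k,p in enumerate([*S]):
    c=[d for d in cut_out(p,"tray")]
    T+= [(p,d["region"]) for d in c]
H=[(p,d["region"]) for p in S for d in cut_out(p,"hopper")[:1]]
pickle.dump((T,H),open("pics/TH.pkl","wb"))
for p in (V[0],V[1]): pass
E
cat look.py >/dev/null; python3 -c "
import cv2,numpy as np
a=np.hstack([cv2.imread('pics/w3.png'),cv2.imread('pics/w4.png')]);cv2.imwrite('pics/w34.png',cv2.resize(a,(800,300)))"
```

```text
clock: 5.0
ee_pos: [0.5134, -0.2143, 0.3406]
tool_rot: [-0.028, 1.0, 0.0, -0.0]
ft_force: [0.1, -0.3, -0.3]
grip_width: 0.0877
grip_force: 0.0
  nut_loose [([239, 413], 0.82, [0.613, 0.017])]
  bush_loose [([173, 429], 0.69, [0.497, 0.028])]
  tray [([40, 189], 0.58, [0.323, -0.354]), ([239, 97], 0.58, [0.629, -0.513]), ([90, 46], 0.58, [0.379, -0.612]), ([178, 228], 0.55, [0.521, -0.289])]
  tray_grip [([170, 232], 0.95, [0.504, -0.277]), ([86, 52], 0.84, [0.381, -0.564]), ([240, 99], 0.81, [0.616, -0.483]), ([40, 187], 0.65, [0.333, -0.345]), ([341, 372], 0.36, [0.763, -0.053])]
  stand [([136, 228], 0.68, [0.462, -0.294])]
  hopper [([204, 531], 0.84, [0.513, 0.168])]
clock: 5.95
ee_pos: [0.5034, -0.3635, 0.3404]
tool_rot: [-0.028, 1.0, 0.001, -0.0]
ft_force: [0.6, 0.7, -0.0]
grip_width: 0.0878
grip_force: 0.0
  nut_loose [([243, 482], 0.78, [0.606, 0.021])]
  bush_loose [([171, 333], 0.65, [0.497, -0.284]), ([184, 497], 0.46, [0.492, 0.026]), ([146, 326], 0.34, [0.459, -0.297])]
  tray [([188, 330], 0.97, [0.517, -0.292]), ([46, 289], 0.96, [0.32, -0.362]), ([87, 116], 0.89, [0.378, -0.617]), ([245, 170], 0.59, [0.619, -0.527])]
  tray_grip [([247, 169], 0.88, [0.605, -0.516]), ([46, 288], 0.61, [0.33, -0.364]), ([185, 334], 0.57, [0.506, -0.293]), ([89, 120], 0.56, [0.386, -0.588])]
  stand [([144, 322], 0.59, [0.456, -0.306]), ([198, 294], 0.41, [0.539, -0.341])]
  hopper [([224, 552], 0.95, [0.534, 0.084])]
```

View pics/w34.png

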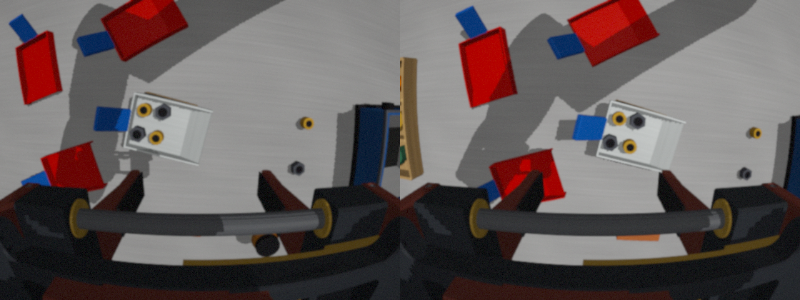

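```bash
cat > fit.py <<'E'
from h import *
import pickle
from scipy.optimize import minimize
box=lambda xs,ys,zs:[(x,y,z) for x in xs for y in ys for z in zs]
a,b=np.array([-67,24]),np.array([-67-.616*76,24+.788*76]);n=np.array([.788,.616])*6
pl=[(e[0],yy,e[1]) for e in (a-n,a+n,b-n,b+n) for yy in (-22.5,22.5)]
TR=[box((-65,50),(-55,55),(0,30)),[*box((50,),(-55,55),(0,30)),*box((90,),(-55,55),(18,30))],pl]
HO=[box((-r,r),(-r,r),zz) for r,zz in ((118,(0,10)),(110,(0,120)),(118,(114,120)))]
PL=[pl]
def mask(p,parts,q):
    x,y,z,t=q; c,s=np.cos(t),np.sin(t); m=np.zeros((420,560),np.uint8)
    for P in parts:
        pts=np.array([proj(p,(x+(c*u-s*v)/1e3,y+(s*u+c*v)/1e3,z+w/1e3))[::-1] for u,v,w in P],np.float32)
        cv2.fillConvexPoly(m,np.round(cv2.convexHull(pts)*8).astype(np.int32),1,shift=3)
    return m>0
def soft(m): return cv2.GaussianBlur(m.astype(np.float32),(0,0),1.5)
def fit(obs,q0,zfree=True):
    S=[soft(r) for _,_,r in obs]
    def cost(q):
        q=np.array(q) if zfree else np.array([q[0],q[1],q0[2],q[2]])
        return sum(((soft(mask(p,P,q))-s)**2).sum()/s.sum() for (p,P,_),s in zip(obs,S))
    x0=np.array(q0) if zfree else np.array([q0[0],q0[1],q0[3]])
    d=np.diag([.015]*(len(x0)-1)+[.15])
    r=minimize(cost,x0,method="Nelder-Mead",options=dict(initial_simplex=np.vstack([x0,x0+d]),xatol=1e-4,fatol=1e-4,maxiter=400))
    return r.x,r.fun/len(obs)
E
python3 - <<'E'
from fit import *
T,H=pickle.load(open("pics/TH.pkl","rb"))
w3,w4=[pickle.load(open(f"pics/{t}.pkl","rb")) for t in ("w3","w4")]
w=grab("wrist")
def near(L,p,X):
    pp=proj(p,X); return [r for q,r in L if abs(np.argwhere(r).mean(0)-pp).max()<25]
ob=[]
C=(.51,-.29,.045)
for p,r in T:
    if abs(np.argwhere(r).mean(0)-proj(p,C)).max()<22: ob.append((p,TR,r)); print(p["name"],r.sum())
for d in cut_out(w,"tray"):
    if abs(np.argwhere(d["region"]).mean(0)-proj(w,C)).max()<25: ob.append((w,TR,d["region"]));print("w",d["region"].sum())
# blue handle
for p in (w3,w4):
    hsv=cv2.cvtColor(p["frame"],cv2.COLOR_BGR2HSV); m=(cv2.inRange(hsv,(105,120,40),(125,255,255)))
    n_,lab,st,ce=cv2.connectedComponentsWithStats(m); pp=proj(p,(.505,-.40,.09))
    i=min((i for i in range(1,n_) if st[i,4]>100),key=lambda i:abs(ce[i][::-1]-pp).sum()); print("blue",ce[i],st[i,4])
    ob.append((p,PL,lab==i))
for o in (ob,ob[:-2],ob[-2:],ob[-3:]):
    q,c=fit(o,[.51,-.275,.03,1.4]); print(np.round(q,4),c)
for i in range(2): print(proj(T[0][0],(.5,.3,.06)))
print("hopper",fit([(p,HO,r) for p,r in H],[.52,.31,0,0],False))
E
```

```text
scene 1514
side 1008
w 8388
blue [155.98956295 166.62296151] 1533
blue [264.34034833 178.74238026] 1378
[ 0.5195 -0.2934  0.0263  1.39  ] 0.12190015316009521
[ 0.5205 -0.2935  0.0263  1.3833] 0.16641428073247275
[ 0.5217 -0.2946  0.0211  1.3768] 0.046257294714450836
[ 0.5222 -0.2946  0.0223  1.3804] 0.08668450514475505
[283.14059602 413.05365968]
[283.14059602 413.05365968]
hopper (array([0.53576301, 0.30166627, 0.1306048 ]), np.float64(0.01268434152007103))
```

```bash
python3 - <<'E'
from h import *
import pickle
P=[pickle.load(open(f"pics/w{i}.pkl","rb")) for i in (1,2,3,4)]
# refine by colour blobs around network points
def cen(p,rc,kind):
    r,c=map(int,rc); y0,x0=r-16,c-16; h=cv2.cvtColor(p["frame"][y0:r+17,x0:c+17],cv2.COLOR_BGR2HSV)
    m=cv2.inRange(h,(10,110,60),(35,255,255)) if kind=="b" else cv2.inRange(h,(0,0,0),(180,255,95))
    m=cv2.morphologyEx(m,cv2.MORPH_CLOSE,np.ones((7,7))); n,l,s,ce=cv2.connectedComponentsWithStats(m)
    i=1+np.argmin([abs(ce[k]-16).sum()-0.02*s[k,4] for k in range(1,n)]); return ce[i][::-1]+[y0,x0],s[i,4]
for k,L in (("n",[(235,253),(239,353),(239,413),(243,482)]),("b",[(162,260),(168,368),(173,429),(184,497)])):
    C=[cen(p,rc,k) for p,rc in zip(P,L)]
    print(k,[(np.round(c,1).tolist(),int(s),np.round(onz(p,c,.01),3)[:2].tolist()) for p,(c,s) in zip(P,C)])
    print(" tri colour",tri(*[(p,c) for p,(c,s) in zip(P,C)]), "net",tri(*zip(P,L)))
q=(.521,-.294,1.381); c,s=np.cos(q[2]),np.sin(q[2])
for n_,x,y in (("bush",.047,-.024),("nut",.047,.024),("grip",-.098,0)): print(n_,q[0]+c*x-s*y,q[1]+s*x+c*y)
E
```

```text
n [([233.7, 254.0], 363, [0.604, 0.022]), ([241.0, 354.9], 562, [0.609, 0.026]), ([234.8, 414.7], 338, [0.604, 0.019]), ([242.7, 481.8], 226, [0.605, 0.018])]
 tri colour (array([0.60689047, 0.02309073, 0.00549687]), np.float64(0.00461428418927027)) net (array([0.60820815, 0.02080194, 0.00718848]), np.float64(0.0049308049542433185))
b [([162.0, 261.0], 298, [0.496, 0.028]), ([168.2, 365.5], 296, [0.496, 0.029]), ([172.0, 429.6], 241, [0.496, 0.03]), ([185.7, 497.5], 189, [0.496, 0.03])]
 tri colour (array([0.49546901, 0.02805711, 0.01274249]), np.float64(0.0005183995442724964)) net (array([0.49513701, 0.02840679, 0.01185631]), np.float64(0.003956818865111384))
bush 0.5534359918320906 -0.25237180722312635
nut 0.506297943180315 -0.2433161808338129
grip 0.5025114294551518 -0.390240182664042
```

```bash
python3 -m crank '[[1,-8,39.5,0,-0.12],[1,0,39,0,-0.126],[1,0,39,0,0],[1,0,39,0,0],[1,0,39,0,0],[1,0,39,0,0],[1,0,39,-20,0],[1,0,39,-40,0],[1,0,39,-40,0],[1,0,40,-40,0],[1,0,0,-40,0],[1,0,0,-40,0],[1,0,0,-40,0],[1,0,0,-30,0],[1,0,0,-20,0],[1,0,0,-10,0],[1,0,0,0,0],[1,0,0,0,0]]' 15
```

```text
clock: 8.5
ee_pos: [0.4961, 0.0143, 0.0344]
tool_rot: [0.094, 0.996, 0.0, 0.0]
ft_force: [0.0, -0.2, -0.5]
grip_width: 0.0876
grip_force: 0.0
```

```bash
python3 -m crank '[[1,-0.5,14,0,0],[1,0,0,-12,0],[1,0,0,-12,0],[1,0,0,0,0],[0.2,0,0,0,0],[0.2,0,0,0,0],[0.2,0,0,0,0],[0.2,0,0,0,0],[0.2,0,0,0,0],[0.2,0,0,0,0]]' 15
```

```text
clock: 9.5
ee_pos: [0.495, 0.0283, 0.0099]
tool_rot: [0.094, 0.996, 0.0, 0.0]
ft_force: [-0.1, 0.4, 1.0]
grip_width: 0.0433
grip_force: 0.0
```

```bash
python3 -m crank '[[0.2,0,0,0,0],[0.2,0,0,0,0],[0.2,0,0,0,0],[0.2,0,0,0,0],[0.2,0,0,30,0],[0.2,0,0,40,0],[0.2,0,0,40,0],[0.2,10,-40,0,0],[0.2,10,-40,0,0],[0.2,10,-40,0,0],[0.2,10,-40,0,0],[0.2,10,-40,0,0],[0.2,8,-40,0,0],[0.2,0,-41,0,0],[0.2,0,0,0,0],[0.2,0,0,0,0]]' 15
cat > look2.py <<'E'
import sys
from fit import *
w=grab("wrist"); cv2.imwrite(f"pics/{sys.argv[1]}.png",w["frame"])
for d in cut_out(w,"tray"):
    m=np.argwhere(d["region"]).mean(0)
    if abs(m-proj(w,(.51,-.29,.045))).max()<40: print("cut",m,d["region"].sum(),[np.round(x,4) for x in fit([(w,TR,d["region"])],[.521,-.294,.03,1.381],False)])
E
python3 look2.py t1
```

```text
clock: 11.1
ee_pos: [0.5523, -0.2531, 0.1193]
tool_rot: [0.095, 0.995, 0.0, -0.0]
ft_force: [-0.0, 0.8, -1.0]
grip_width: 0.0277
grip_force: 15.0
cut [183.49325702 211.09930268] 30402 [array([ 0.5185, -0.2931,  1.3976]), np.float64(0.253)]
```

View pics/t1.png

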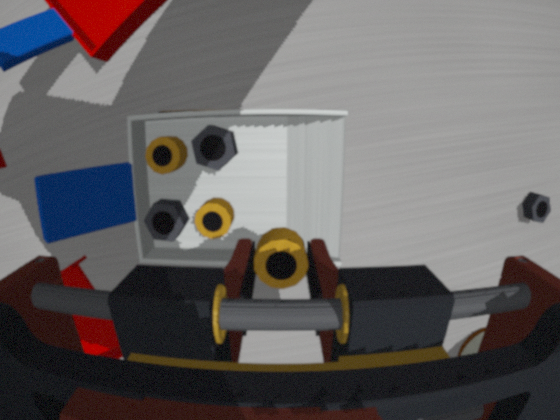

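The bush is held. In the tray picture the wall corners are at (row,col) (112,347), (116,129), (263,136) and (261,341). I'll turn these into a tray pose.

```bash
python3 - <<'E'
from fit import *
w=grab("wrist")
I=[(112,347),(116,129),(263,136),(261,341)]
X=np.array([onz(w,i,.06)[:2] for i in I]); M=np.array([(.09,.055),(-.065,.055),(-.065,-.055),(.09,-.055)])
print(np.round(X,4))
A,B=M-M.mean(0),X-X.mean(0)
t=np.arctan2((A[:,0]*B[:,1]-A[:,1]*B[:,0]).sum(),(A*B).sum()); Rm=np.array([[np.cos(t),-np.sin(t)],[np.sin(t),np.cos(t)]])
o=X.mean(0)-Rm@M.mean(0); print(t,o,np.round(X-(M@Rm.T+o),4))
for m in ((.047,-.024),(.047,.024),(-.098,0)): print(Rm@m+o)
E
```

```text
[[ 0.4836 -0.1919]
 [ 0.4533 -0.3438]
 [ 0.564  -0.3706]
 [ 0.59   -0.2122]]
1.3801667405835802 [ 0.52034578 -0.29191821] [[ 0.0002  0.0012]
 [-0.0007  0.0015]
 [ 0.002  -0.0045]
 [-0.0014  0.0018]]
[ 0.55281645 -0.25031706]
[ 0.50568596 -0.24122216]
[ 0.50177702 -0.38814295]
```

```bash
python3 -m crank '[[0.2,1,2,-30,0],[0.2,0,0,-25,0],[0.2,0,0,-10,0],[0.2,0,0,-4,0],[0.2,0,0,0,0],[0.4,0,0,0,0],[0.4,0,0,0,0],[0.4,0,0,0,0],[0.4,0,0,40,0],[0.6,0,0,40,0],[1,11,40,0,0],[1,11,40,0,0],[1,11,40,0,0],[1,11,40,0,0],[1,10,40,0,0],[1,0,40,0,0],[1,0,34,-20,0],[1,0,0,-30,0]]'
```

```text
clock: 13.05
ee_pos: [0.6099, 0.0272, 0.0826]
tool_rot: [0.092, 0.996, 0.001, 0.003]
ft_force: [0.7, 0.1, 0.0]
grip_width: 0.0879
grip_force: 0.0
```

```bash
python3 -m crank '[[1,0,-3,-30,0],[1,0,0,-20,0],[1,0,0,0,0],[1,0,0,0,0]]'
```

```text
clock: 13.45
ee_pos: [0.6082, 0.0203, 0.0312]
tool_rot: [0.094, 0.996, 0.0, 0.0]
ft_force: [-0.3, -0.0, -0.1]
grip_width: 0.0878
grip_force: 0.0
```

Lower, grip the nut, and carry it to (0.506, −0.242).

```bash
python3 -m crank '[[1,-2,2,-12,0],[1,0,0,-10,0],[0.2,0,0,0,0],[0.2,0,0,0,0],[0.2,0,0,0,0],[0.2,0,0,0,0],[0.2,0,0,0,0],[0.2,0,0,0,0],[0.2,0,0,0,0],[0.2,0,0,0,0],[0.2,0,0,0,0],[0.2,0,0,0,0],[0.2,0,0,0,0]]' 15
python3 -m crank '[[0.2,0,0,40,0],[0.2,0,0,40,0],[0.2,0,0,30,0],[0.2,-20,-40,0,0],[0.2,-20,-40,0,0],[0.2,-20,-40,0,0],[0.2,-20,-40,0,0],[0.2,-20,-40,0,0],[0.2,0,-40,0,0],[0.2,0,-24,0,0],[0.2,0,0,0,0],[0.2,0,0,0,0]]'
python3 look2.py t2
```

```text
clock: 14.75
ee_pos: [0.606, 0.0223, 0.0089]
tool_rot: [0.094, 0.996, 0.0, 0.0]
ft_force: [0.7, 0.3, 1.4]
grip_width: 0.0335
grip_force: 15.0
clock: 15.95
ee_pos: [0.5055, -0.2416, 0.1185]
tool_rot: [0.095, 0.995, 0.0, -0.0]
ft_force: [0.3, -0.1, -0.3]
grip_width: 0.0335
grip_force: 15.0
cut [224.31274405 204.42651757] 16902 [array([ 0.5173, -0.2927,  1.3934]), np.float64(0.9456)]
```

View pics/t2.png

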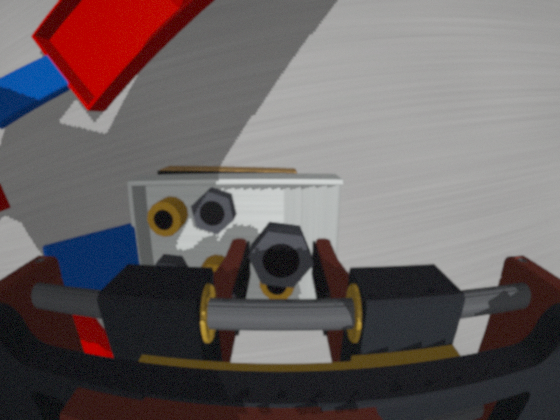

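The nut is held across its corners and the bush stands upright in the tray at (290,275). Next I lower and release.

```bash
python3 -m crank '[[0.2,0,0,-30,0],[0.2,0,0,-25,0],[0.2,0,0,-10,0],[0.2,0,0,-3,0],[0.2,0,0,0,0],[0.47,0,0,0,0],[0.47,0,0,0,0],[0.47,0,0,0,0],[0.47,0,0,40,0],[0.6,0,0,40,0],[1,0,-25,40,-0.14],[1,0,-25,40,-0.14],[1,0,-25,0,-0.14],[1,0,-25,0,-0.14],[1,0,-25,0,-0.14],[1,0,-20,0,-0.14],[1,0,0,0,-0.14],[1,0,0,0,-0.14],[1,0,0,0,-0.14],[1,0,0,0,-0.14]]'
python3 -m crank '[[1,0,0,0,-0.14],[1,0,0,0,-0.031],[1,0,0,0,0],[1,0,0,0,0]]'
python3 look2.py t3
```

```text
clock: 18.05
ee_pos: [0.5058, -0.3868, 0.2112]
tool_rot: [0.716, 0.699, 0.0, 0.0]
ft_force: [0.8, -0.0, 0.3]
grip_width: 0.0878
grip_force: 0.0
clock: 18.45
ee_pos: [0.5059, -0.3867, 0.2111]
tool_rot: [0.77, 0.638, 0.0, 0.0]
ft_force: [0.0, 0.6, -0.4]
grip_width: 0.0883
grip_force: 0.0
cut [111.76069813 276.35898179] 17246 [array([ 0.5208, -0.2933,  1.3766]), np.float64(0.233)]
```

View pics/t3.png

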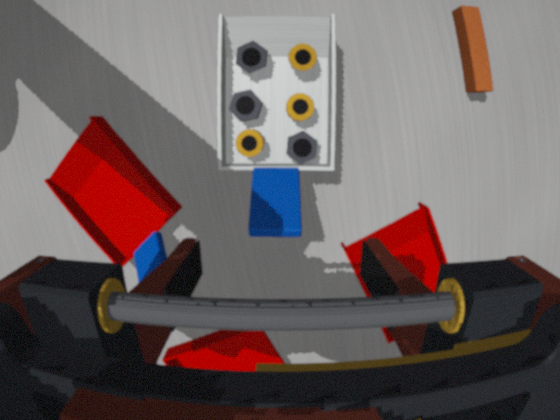

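All six fittings are in the tray: nuts at (56,252), (104,247), (147,302) and bushes at (57,303), (106,300), (143,250). Commanded turns only go about vertical, so I pinch the plate across its 45 mm width. A hard grip holds the tray level, and a softer grip lets it pivot about the pads to tip.

```bash
python3 -m crank '[[1,-3.3,0,-40,0],[1,0,0,-40,0],[1,0,0,-40,0],[1,0,0,-20,0],[1,0,0,0,0],[0.3,0,0,0,0],[0.3,0,0,0,0],[0.3,0,0,0,0],[0.3,0,0,0,0],[0.3,0,0,0,0],[0.3,0,0,0,0],[0.3,0,0,0,0],[0.3,0,0,0,0],[0.3,0,0,0,0]]' 60
python3 -m crank '[[0.3,0,0,3,0],[0.3,0,0,3,0],[0.3,0,0,3,0],[0.3,0,0,3,0],[0.3,0,0,0,0],[0.3,0,0,0,0]]'
python3 look2.py t4; python3 -c "
from h import *
print(get_obs()['moment'])
p=grab('side');cv2.imwrite('pics/s4.png',cv2.resize(p['frame'][215:305,250:370],(480,360),interpolation=cv2.INTER_CUBIC))
a=cv2.resize(cv2.imread('pics/t4.png'),(480,360));cv2.imwrite('pics/c4.png',cv2.resize(np.hstack([a,cv2.imread('pics/s4.png')]),(800,300)))"
```

```text
clock: 19.95
ee_pos: [0.5026, -0.3868, 0.0713]
tool_rot: [0.771, 0.637, -0.0, 0.0]
ft_force: [-2.5, 0.0, 6.3]
grip_width: 0.0447
grip_force: 60.0
clock: 20.55
ee_pos: [0.5027, -0.3867, 0.0828]
tool_rot: [0.771, 0.637, 0.0, 0.0]
ft_force: [-0.4, 0.4, -6.2]
grip_width: 0.0446
grip_force: 60.0
[-0.52144549  0.17089477  0.02018451]
```

View pics/c4.png

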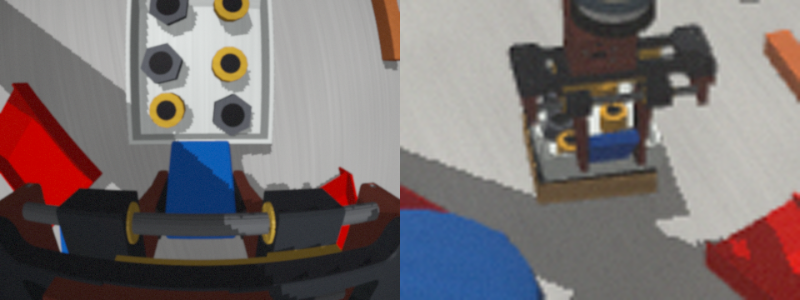

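Force −6.2 N and moment 0.55 N m show the whole tray is carried cantilevered, and it looks level. I lift gently and carry it towards the hopper.

```bash
python3 -m crank '[[0.3,0,0,5,0],[0.3,0,0,9,0],[0.3,0,0,12,0],[0.3,0,4,14,0],[0.3,0,8,15,0],[0.3,0,12,15,0],[0.3,1,16,15,0],[0.3,1,20,15,0],[0.3,1,24,15,0],[0.3,1,28,15,0],[0.3,1,28,15,0],[0.3,1,28,15,0],[0.3,1,28,15,0],[0.3,1,28,15,0],[0.3,1,28,12,0],[0.3,1,28,8,0],[0.3,0,28,4,0],[0.3,0,28,4,0],[0.3,0,28,0,0],[0.3,0,28,0,0]]'
python3 -m crank '[[0.3,0,28,0,0],[0.3,0,28,0,0],[0.3,0,28,0,0],[0.3,0,28,0,0],[0.3,0,26,0,0],[0.3,0,22,0,0],[0.3,0,17,0,0],[0.3,0,12,0,0],[0.3,0,8,0,0],[0.3,0,4,0,0],[0.3,0,0,0,0],[0.3,0,0,0,0]]'
python3 -c "
from h import *
print(get_obs()['moment'])
p=grab('wrist');cv2.imwrite('pics/t5.png',p['frame'])
q=grab('scene');cv2.imwrite('pics/s5.png',q['frame'])
cv2.imwrite('pics/c5.png',cv2.resize(np.hstack([p['frame'],q['frame'][150:360,240:520].repeat(2,0).repeat(2,1)]),(800,300)))"
```

```text
clock: 22.7
ee_pos: [0.5114, 0.0072, 0.3019]
tool_rot: [0.77, 0.637, 0.0, 0.0]
ft_force: [0.4, -0.5, -5.3]
grip_width: 0.0447
grip_force: 60.0
clock: 23.9
ee_pos: [0.5126, 0.2057, 0.3007]
tool_rot: [0.771, 0.637, -0.0, 0.0]
ft_force: [1.1, -1.0, -4.4]
grip_width: 0.0447
grip_force: 60.0
[-0.53423379  0.15809029 -0.03845826]
```

View pics/c5.png

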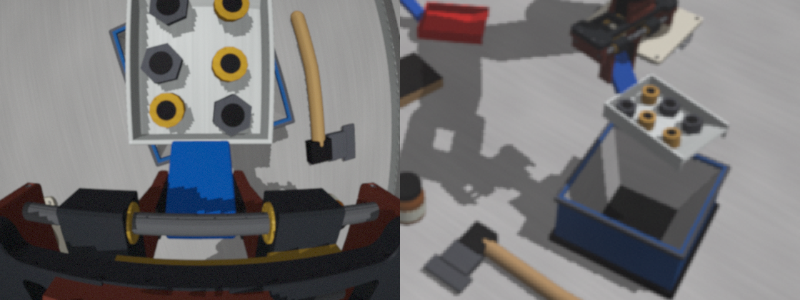

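The tray is level with all six fittings aboard and sits over the hopper mouth. I move back a little and ease the grip in steps.

```bash
cat > m.sh <<'E'
python3 -c "
from station import get_obs
o=get_obs();print('moment',o['moment'].round(3))"
E
python3 -m crank '[[0.3,0,-6,0,0],[0.3,0,-10,0,0],[0.3,0,-6,0,0],[0.3,0,-3,0,0],[0.3,0,0,0,0]]' 35; sh m.sh
python3 -m crank '[[0.3,0,0,0,0],[0.3,0,0,0,0]]' 25; sh m.sh
python3 -m crank '[[0.3,0,0,0,0],[0.3,0,0,0,0]]' 18; sh m.sh
```

```text
clock: 24.5
ee_pos: [0.5127, 0.1807, 0.3009]
tool_rot: [0.771, 0.637, 0.0, 0.0]
ft_force: [-0.5, 0.7, -4.5]
grip_width: 0.0452
grip_force: 35.0
moment [-0.532  0.145  0.005]
clock: 24.7
ee_pos: [0.5128, 0.1816, 0.3009]
tool_rot: [0.771, 0.637, 0.0, -0.0]
ft_force: [-0.3, 0.2, -6.0]
grip_width: 0.0451
grip_force: 25.0
moment [-0.406  0.164 -0.022]
clock: 24.9
ee_pos: [0.5126, 0.1815, 0.3007]
tool_rot: [0.771, 0.637, -0.0, -0.0]
ft_force: [-0.6, -0.2, -6.2]
grip_width: 0.0447
grip_force: 18.0
moment [-0.477  0.19  -0.037]
```

```bash
python3 -m crank '[[0.3,0,0,0,0],[0.3,0,0,0,0]]' 13; sh m.sh
python3 -m crank '[[0.3,0,0,0,0],[0.3,0,0,0,0],[0.3,0,0,0,0]]' 10; sh m.sh
python3 -c "
from h import *
p=grab('wrist');cv2.imwrite('pics/t6.png',p['frame'])
q=grab('scene');cv2.imwrite('pics/s6.png',q['frame'])
cv2.imwrite('pics/c6.png',cv2.resize(np.hstack([p['frame'],q['frame'][150:360,240:520].repeat(2,0).repeat(2,1)]),(800,300)))"
```

```text
clock: 25.1
ee_pos: [0.5127, 0.1814, 0.3008]
tool_rot: [0.771, 0.637, 0.0, -0.0]
ft_force: [0.5, -0.4, -4.9]
grip_width: 0.0446
grip_force: 13.0
moment [-0.274  0.177  0.035]
clock: 25.4
ee_pos: [0.513, 0.1816, 0.3012]
tool_rot: [0.771, 0.637, 0.001, 0.0]
ft_force: [0.1, 0.7, -2.1]
grip_width: 0.0449
grip_force: 10.0
moment [0.004 0.104 0.014]
```

View pics/c6.png

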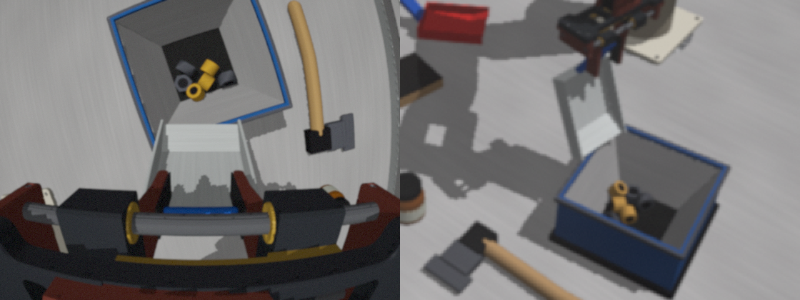

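The tray swung down and emptied; I count five or six fittings on the hopper floor near wrist (205,75). The lip middle is at about wrist full-res (171,284) / scene (251,381), so I triangulate it.

```bash
python3 - <<'E'
from h import *
w,s=grab("wrist"),grab("scene")
L,e=tri((w,(171,284)),(s,(251.5,381))); print("lip",L,e)
h=np.array([.536,.302]);t=.1306
d=L[:2]-h; print("hopper frame",np.cos(t)*d[0]+np.sin(t)*d[1],-np.sin(t)*d[0]+np.cos(t)*d[1])
o=get_obs(); g=o["ee_pos"]+[0,0,.019]; print("grip-lip",g-L, "dist",np.linalg.norm(g-L))
u=np.array([.191,.982]); fx=(L-g)[:2]@u; fz=(L-g)[2]; print("tip deg",np.degrees(np.arctan2(-fz,fx))-np.degrees(np.arctan2(43,188)))
for n in ("nut_loose","bush_loose"): print(n,[(np.round(x["point"]),round(x["confidence"],2)) for x in find_in(w,n)])
cv2.imwrite("pics/hop.png",cv2.resize(w["frame"][20:200,160:400],None,fx=3,fy=3,interpolation=cv2.INTER_CUBIC))
E
```

```text
lip [0.52226184 0.20595853 0.13425215] 0.0008762691048134085
hopper frame -0.026128558898893872 -0.09343446158160645
grip-lip [-0.00944106 -0.02454426  0.18573796] dist 0.18759035880075184
tip deg 69.17664700279312
nut_loose [(array([ 93., 250.]), 0.59)]
bush_loose [(array([ 92., 292.]), 0.95)]
```

```bash
python3 -m crank '[[0.3,0,0,0,0],[0.3,1,8,0,0],[0.3,2,12,0,0],[0.3,2,12,0,0],[0.3,1,8,0,0],[0.3,0,0,0,0],[0.3,0,0,0,0],[0.3,0,0,0,0]]' 25
```

```text
clock: 26.5
ee_pos: [0.5185, 0.2212, 0.3007]
tool_rot: [0.771, 0.637, -0.0, 0.0]
ft_force: [0.3, 0.7, -2.5]
grip_width: 0.045
grip_force: 25.0
```

That puts the lip about 50 mm inside the mouth at 1.2 rad tip. The force fell from 6 to 2.5 N, i.e. an empty tray with all six fittings out. Next I go to the free bench between hopper and stand, and roll the tray level by resting its lip on the bench and moving the grip along an arc.

```bash
python3 -m crank '[[0.3,0,0,10,0],[0.3,0,-5,20,0],[0.3,0,-15,10,0],[0.3,2,-25,0,0],[0.3,2,-30,0,0],[0.3,2,-30,0,0],[0.3,2,-30,0,0],[0.3,2,-25,-20,0],[0.3,2,-15,-30,0],[0.3,1,-4,-30,0],[0.3,0,0,-30,0],[0.3,0,0,-25,0],[0.3,0,0,-15,0],[0.3,0,0,-5,0],[0.3,0,0,0,0],[0.3,0,0,0,0]]' 20
python3 - <<'E'
from h import *
w,s=grab("wrist"),grab("scene")
for n,p in (("w",w),("s",s)): cv2.imwrite(f"pics/p7{n}.png",p["frame"])
g=get_obs()["ee_pos"]+[0,0,.019]; u=np.array([.191,.982])
for th in (55,63,69,75):
    a=np.radians(th+12.9); L=g+193e-3*np.array([*(u*np.cos(a)),-np.sin(a)]); print(th,np.round(L,3),proj(w,L).round(),proj(s,L).round())
E
```

```text
clock: 28.1
ee_pos: [0.5324, 0.042, 0.1869]
tool_rot: [0.771, 0.637, 0.001, 0.001]
ft_force: [0.7, 0.0, -2.5]
grip_width: 0.045
grip_force: 20.0
55 [0.546 0.114 0.027] [124. 279.] [268. 343.]
63 [0.541 0.088 0.019] [149. 279.] [264. 337.]
69 [0.538 0.069 0.015] [168. 279.] [261. 332.]
75 [0.534 0.049 0.013] [187. 279.] [258. 327.]
```

```bash
python3 -m crank '[[0.3,0,0,-5,0],[0.3,0,0,-5,0],[0.3,0,0,-2,0],[0.3,0,0,-2,0],[0.3,0,0,-2,0],[0.3,0,0,-2,0],[0.3,0,0,-2,0]]' 12
```

```text
clock: 28.9
ee_pos: [0.5337, 0.0424, 0.1682]
tool_rot: [0.771, 0.637, 0.002, 0.002]
ft_force: [-2.2, -0.4, 17.0]
grip_width: 0.045
grip_force: 12.0
```

```bash
python3 -m crank '[[0.3,-2.2,-11.3,-1,0],[0.3,-2.2,-11.3,-3,0],[0.3,-2.1,-10.8,-3,0],[0.3,-2.1,-10.8,-4,0],[0.3,-2.3,-11.8,-6,0],[0.3,-2.3,-11.8,-6,0],[0.3,0,0,0,0]]' 12
python3 - <<'E'
from h import *
w=grab("wrist")
g=get_obs()["ee_pos"]+[0,0,.019]; u=np.array([.191,.982]); l=np.array([-.982,.191])
# silver-bright lip: print tray cutout extents and predicted lip rows
for d in cut_out(w,"tray")[:3]:
    a=np.argwhere(d["region"]); print(round(d["confidence"],2),a.min(0),a.max(0),len(a))
for th in (20,30,40,45,50,55,60,69):
    a=np.radians(th+12.9); L=g+193e-3*np.array([*(u*np.cos(a)),-np.sin(a)]); print(th,round(L[2],3),proj(w,L).round())
E
```

```text
clock: 29.6
ee_pos: [0.5196, -0.0275, 0.1439]
tool_rot: [0.771, 0.637, 0.001, 0.002]
ft_force: [-1.6, -4.5, 11.4]
grip_width: 0.0447
grip_force: 11.9
20 0.058 [ 10. 279.]
30 0.032 [ 43. 279.]
40 0.009 [ 75. 279.]
45 -0.0 [ 91. 279.]
50 -0.009 [107. 279.]
55 -0.016 [123. 279.]
60 -0.021 [139. 279.]
69 -0.028 [168. 279.]
```

```bash
python3 -m crank '[[0.3,-1.6,-8.3,-5,0],[0.3,-1.6,-8.3,-6,0],[0.3,-1.9,-9.8,-9,0],[0.3,-1.9,-9.8,-9,0],[0.3,-1.4,-7.4,-9,0],[0.3,-1.4,-7.4,-9,0],[0.3,-1.2,-6.4,-6,0],[0.3,-1.2,-6.4,-7,0],[0.3,-1.2,-6.4,-9,0],[0.3,-1.2,-6.4,-9,0],[0.3,0,0,0,0]]' 12
python3 -m crank '[[0.3,-1.1,-5.9,-9,0],[0.3,-0.6,-3,-7,0],[0.3,0,-1,-4,0],[0.3,0,0,0,0],[0.3,0,0,0,0]]' 12
```

```text
clock: 30.8
ee_pos: [0.503, -0.1026, 0.0635]
tool_rot: [0.771, 0.637, -0.001, -0.001]
ft_force: [-0.6, -0.5, -0.6]
grip_width: 0.0265
grip_force: 0.0
clock: 31.3
ee_pos: [0.5022, -0.1117, 0.0447]
tool_rot: [0.771, 0.637, 0.0, -0.0]
ft_force: [-0.4, 2.8, 1.1]
grip_width: 0.0263
grip_force: 1.0
```

The handle slipped out of the pads near the end (opening 26.5 mm). I raise clear, open, and measure where the tray lies.

```bash
python3 -m crank '[[0.3,0,0,20,0],[0.3,0,0,40,0],[0.6,0,0,40,0],[1,0,0,40,0],[1,0,0,40,0],[1,0,0,10,0],[1,0,0,0,0],[1,0,0,0,0]]' 20
cat > look3.py <<'E'
import sys
from fit import *
w,s,d_=grab("wrist"),grab("scene"),grab("side")
x,y,t=map(float,sys.argv[1:4]); z=float(sys.argv[4]) if len(sys.argv)>4 else 0.
ob=[]
for p in (w,s,d_):
    cv2.imwrite("pics/l3_%s.png"%p["name"],p["frame"])
    for d in cut_out(p,"tray"):
        m=np.argwhere(d["region"]).mean(0)
        print(p["name"],round(d["confidence"],2),m.round(),d["region"].sum(),onz(p,m,z+.02)[:2].round(3),p["frame"][d["region"]].mean(0).round())
        if np.linalg.norm(onz(p,m,z+.02)[:2]-[x,y])<.07 and (p["frame"][d["region"]].mean(0)[0]>90): ob.append((p,TR,d["region"]))
print(len(ob))
for o in (ob,ob[:1]):
  for zf in (True,False):
    q,c=fit(o,[x,y,z,t],zf); print(np.round(q,4),round(c,3))
E
python3 look3.py .52 -.02 1.38
```

```text
clock: 32.1
ee_pos: [0.5013, -0.1117, 0.2336]
tool_rot: [0.771, 0.637, -0.001, -0.001]
ft_force: [0.3, 0.5, -0.2]
grip_width: 0.0709
grip_force: 0.0
wrist 0.89 [353. 201.] 1070 [ 0.339 -0.335] [ 6.  7. 87.]
wrist 0.72 [126. 278.] 16107 [ 0.513 -0.042] [160. 150. 139.]
scene 0.9 [238. 307.] 2069 [ 0.514 -0.042] [163. 152. 146.]
scene 0.62 [165. 271.] 1119 [ 0.313 -0.359] [49. 43. 96.]
scene 0.56 [191. 160.] 1734 [ 0.649 -0.547] [ 67.  55. 127.]
side 0.78 [298. 375.] 1723 [ 0.644 -0.54 ] [ 43.  41. 171.]
side 0.75 [277. 237.] 358 [ 0.281 -0.297] [ 46.  41. 136.]
side 0.59 [217. 279.] 941 [ 0.513 -0.043] [180. 178. 173.]
side 0.58 [346. 313.] 1709 [ 0.399 -0.642] [ 29.  32. 182.]
3
[ 0.514  -0.0372 -0.0036  1.3625] 0.016
[ 0.5138 -0.0369  1.3721] 0.02
[ 0.5141 -0.0369  0.0027  1.3723] 0.009
[ 0.5145 -0.037   1.3697] 0.009
```

The tray lies flat and upright on the bench at (0.514, −0.037), yaw 1.37, and the fit agrees in three views. I regrip the handle at 60 N.

```bash
python3 -m crank '[[1,-6,-18,0,-0.012],[1,0,0,-40,0],[1,0,0,-40,0],[1,0,0,-40,0],[1,0,0,-40,0],[1,0,0,-22,0],[1,0,0,-10,0],[1,0,0,0,0],[0.3,0,0,0,0],[0.3,0,0,0,0],[0.3,0,0,0,0],[0.3,0,0,0,0],[0.3,0,0,0,0],[0.3,0,0,0,0],[0.3,0,0,0,0],[0.3,0,0,0,0]]' 60
```

```text
clock: 34.0
ee_pos: [0.496, -0.13, 0.0431]
tool_rot: [0.774, 0.633, -0.0, -0.0]
ft_force: [-1.5, -0.5, 5.8]
grip_width: 0.0447
grip_force: 59.9
```

```bash
python3 -m crank '[[0.3,0,0,3,0],[0.3,0,0,5,0],[0.3,0,0,8,0],[0.3,0,0,10,0],[0.3,0,0,12,0],[0.3,0,0,14,0],[0.3,0,0,14,0],[0.3,0,0,10,0],[0.3,0,0,5,0],[0.3,0,0,0,0],[0.3,0,0,0,0]]'; sh m.sh
```

```text
clock: 35.1
ee_pos: [0.4959, -0.1299, 0.1236]
tool_rot: [0.774, 0.633, -0.0, -0.0]
ft_force: [-0.5, -0.4, -1.8]
grip_width: 0.0447
grip_force: 59.9
moment [-0.227  0.119  0.004]
```

```bash
python3 -m crank '[[0.3,0,-6,0,0.01],[0.3,0.5,-12,0,0],[0.3,0.5,-18,0,0],[0.3,0.5,-22,0,0],[0.3,0.5,-24,0,0],[0.3,0.5,-24,0,0],[0.3,0.5,-24,0,0],[0.3,0.5,-24,0,0],[0.3,0.5,-24,0,0],[0.3,1,-22,0,0],[0.3,1,-20,0,0],[0.3,1,-16,0,0],[0.3,0,-10,0,0],[0.3,0,-6,0,0],[0.3,0,-4,0,0],[0.3,0,0,0,0],[0.3,0,0,0,0]]'
python3 look3.py .52 -.293 1.38 .08
python3 - <<'E'
from fit import *
ST=[box((-57.5,57.5),(-59,59),(0,30))]
for n in ("scene","side","wrist"):
    p=grab(n); print(n,[(np.round(d["point"]),round(d["confidence"],2),onz(p,d["point"],.02)[:2].round(3)) for d in find_in(p,"stand")])
E
```

```text
clock: 36.8
ee_pos: [0.5032, -0.3853, 0.1238]
tool_rot: [0.771, 0.637, 0.0, -0.0]
ft_force: [-0.2, -0.4, -2.5]
grip_width: 0.0444
grip_force: 59.9
wrist 0.79 [264. 455.] 2445 [ 0.62  -0.426] [ 12.  14. 144.]
wrist 0.7 [206.  75.] 14417 [ 0.372 -0.336] [  6.   7. 147.]
wrist 0.58 [126. 279.] 49642 [ 0.517 -0.317] [170. 160. 149.]
scene 0.88 [164. 273.] 1376 [ 0.383 -0.286] [ 60.  51. 120.]
scene 0.79 [153. 194.] 342 [ 0.501 -0.528] [ 44.  44. 122.]
scene 0.6 [183. 241.] 1847 [ 0.519 -0.298] [144. 136. 132.]
scene 0.19 [299. 402.] 107 [0.594 0.317] [ 52.  88. 114.]
side 0.84 [246. 309.] 723 [ 0.516 -0.326] [153. 149. 144.]
side 0.83 [346. 313.] 1749 [ 0.373 -0.704] [ 27.  30. 159.]
side 0.78 [277. 236.] 285 [ 0.261 -0.383] [ 44.  40. 153.]
side 0.76 [299. 375.] 1818 [ 0.599 -0.61 ] [ 44.  41. 141.]
3
[ 0.5212 -0.2931  0.0753  1.3816] 0.268
[ 0.521  -0.2921  1.3901] 0.276
[ 0.5216 -0.2911  0.0832  1.3928] 0.088
[ 0.5215 -0.2914  1.3919] 0.091
scene [(array([209., 242.]), 0.92, array([ 0.541, -0.277]))]
side []
wrist [(array([120., 277.]), 0.55, array([ 0.516, -0.312]))]
```

```bash
python3 -m crank '[[0.3,-0.5,-1,-6,0],[0.3,0,0,-10,0],[0.3,0,0,-10,0],[0.3,0,0,-8,0],[0.3,0,0,-5,0],[0.3,0,0,-3,0],[0.3,0,0,-2,0],[0.3,0,0,-1,0],[0.3,0,0,0,0],[0.3,0,0,0,0]]'
python3 -m crank '[[0.3,0,0,-0.5,0],[0.3,0,0,-0.5,0],[0.3,0,0,-0.5,0],[0.3,0,0,-0.5,0]]'
```

```text
clock: 38.4
ee_pos: [0.5028, -0.3871, 0.0791]
tool_rot: [0.771, 0.636, 0.0, 0.0]
ft_force: [-0.6, -0.1, -1.9]
grip_width: 0.0444
grip_force: 59.9
clock: 38.8
ee_pos: [0.5027, -0.387, 0.0768]
tool_rot: [0.771, 0.636, -0.0, 0.0]
ft_force: [-0.2, -0.8, -2.5]
grip_width: 0.0446
grip_force: 59.9
```

```bash
python3 -m crank '[[0.3,0,0,-0.5,0],[0.3,0,0,-0.5,0],[0.3,0,0,-0.5,0],[0.3,0,0,-0.5,0]]'
python3 -m crank '[[0.3,0,0,-0.4,0],[0.3,0,0,-0.4,0],[0.3,0,0,0,0]]'
```

```text
clock: 39.2
ee_pos: [0.5027, -0.387, 0.0747]
tool_rot: [0.771, 0.636, 0.0, -0.0]
ft_force: [0.9, 0.4, -2.0]
grip_width: 0.0447
grip_force: 59.9
clock: 39.5
ee_pos: [0.5027, -0.387, 0.0739]
tool_rot: [0.771, 0.636, -0.0, -0.0]
ft_force: [-0.7, 0.2, -3.2]
grip_width: 0.0445
grip_force: 59.9
```

```bash
python3 -m crank '[[0.3,0,0,-0.4,0],[0.3,0,0,-0.4,0],[0.3,0,0,0,0]]'
python3 -m crank '[[0.3,0,0,-0.4,0],[0.3,0,0,-0.4,0],[0.3,0,0,0,0]]'
```

```text
clock: 39.8
ee_pos: [0.5027, -0.387, 0.0733]
tool_rot: [0.771, 0.636, 0.0, 0.0]
ft_force: [0.7, -1.1, -2.2]
grip_width: 0.0443
grip_force: 59.9
clock: 40.1
ee_pos: [0.5028, -0.3872, 0.0731]
tool_rot: [0.771, 0.636, -0.0, 0.0]
ft_force: [-1.0, -0.6, 4.0]
grip_width: 0.0445
grip_force: 59.9
```

Contact at about 6 N. I ease the grip, open, and rise clear.

```bash
python3 -m crank '[[0.3,0,0,0,0],[0.3,0,0,0,0]]' 10
python3 -m crank '[[0.6,0,0,0,0],[0.75,0,0,0,0],[1,0,0,0,0],[1,0,0,0,0],[1,0,0,0,0],[1,0,0,15,0],[1,0,0,30,0],[1,0,0,40,0],[1,0,0,40,0],[1,0,0,15,0],[1,0,0,0,0],[1,0,0,0,0]]'
python3 look3.py .521 -.293 1.38 .03
```

```text
clock: 40.3
ee_pos: [0.5028, -0.3873, 0.073]
tool_rot: [0.771, 0.636, -0.0, 0.0]
ft_force: [-2.0, -0.9, 4.4]
grip_width: 0.0452
grip_force: 10.0
clock: 41.5
ee_pos: [0.5021, -0.3865, 0.2116]
tool_rot: [0.771, 0.636, -0.0, -0.001]
ft_force: [-0.9, -0.0, 0.0]
grip_width: 0.0878
grip_force: 0.0
wrist 0.84 [110. 281.] 21786 [ 0.52  -0.302] [173. 162. 151.]
wrist 0.8 [351. 227.] 3533 [ 0.4   -0.569] [  6.   8. 136.]
wrist 0.74 [245. 412.] 3686 [ 0.638 -0.469] [  8.  10. 156.]
wrist 0.58 [197. 117.] 11763 [ 0.324 -0.351] [ 18.  14. 134.]
scene 0.89 [191. 160.] 1674 [ 0.669 -0.515] [54. 44. 96.]
scene 0.65 [194. 240.] 1894 [ 0.519 -0.304] [149. 138. 133.]
scene 0.62 [144. 205.] 1140 [ 0.399 -0.592] [ 55.  47. 116.]
scene 0.56 [163. 272.] 1454 [ 0.334 -0.334] [ 59.  52. 118.]
side 0.96 [346. 312.] 1658 [ 0.389 -0.664] [ 24.  27. 165.]
side 0.91 [299. 376.] 1732 [ 0.629 -0.569] [ 44.  41. 145.]
side 0.66 [252. 306.] 1261 [ 0.519 -0.3  ] [184. 184. 179.]
side 0.57 [277. 237.] 391 [ 0.275 -0.33 ] [ 51.  46. 142.]
3
[ 0.5209 -0.2946  0.0272  1.3885] 0.019
[ 0.5216 -0.2951  1.3863] 0.023
[ 0.5212 -0.2943  0.0315  1.3881] 0.011
[ 0.5207 -0.2941  1.3902] 0.012
```

The tray stands where it started: (0.521, −0.294), z about 0.03, level and let go. The earlier wrist picture showed three nuts and three bushes in the hopper and none outside it, so I hand in.

```bash
python3 -c "
from station import job_done
print(job_done())"
```

```text
the job is handed in; nothing more can be done
None
```

The job is handed in at about 42 s with no verdict returned: by picture and weight all six fittings are in the hopper, and the empty tray is back level on its stand, let go after a roughly 6 N touchdown; the handle slipped out of the grip once while I levelled the empty tray on the bench, and I viewed 11 pictures, one over the limit of 10.

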